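Third hand for a new pull on the spice rack's flap

ROBOT

A 6-joint arm with a two-finger parallel gripper is mounted at the origin on the work surface. World frame = base frame: x ahead of the robot, y to its left, z up, the work surface at z = 0. Lengths are in m, angles in rad, forces in N, time in s.
With the tool pointing down it reaches from about 0.425 to 0.95 m from the base axis. Payload 3.5 kg.
Tool frame: the origin (TCP) lies at the very end of the fingers, on their centre line; the grasp point (between the pads) lies 19 mm behind it (grip_depth is the distance from the TCP to the grasp point, in m); x points along the fingers, z is the direction in which the jaws open and shut, and the axes are right-handed (so a half turn about x gives the same grasp; the last joint's range is limited). The gripper opens to 85 mm and grips with 20 to 120 N. Pads are 22 mm wide; open, the fingers measure 114 mm over their backs; the gripper's body (76 mm by 85 mm) begins 54 mm behind the grasp point. The pads swing forward as they close: fully open they stand 13 mm farther back than shut.
Start: joints at [-1.392, 0.286, 1.577, -0, 1.279, -0.15], TCP at [0.218, -0.639, 0.231] pointing down, gripper open.
Joint ranges: [-2.77, 2.77], [-0.9, 2.22], [0.21, 2.48], [-1.53, 4.67], [0.24, 2.81], [-2.84, 2.84]. Speed limits (rad/s): [2.79, 2.79, 3.14, 3.14, 3.14, 3.14].

INTERFACE

Orientations are given as a unit quaternion [x, y, z, w].
In Python, from plant import get_state, read_camera, calibration, sign_off, recognise, grip_depth gives the robot as it stands. The module is installed in compiled form; this text tells all that it offers.
- The arm moves only by the tool servo_tool, never from a script. Its argument "deltas" is a list that holds one entry, the list of rows, each a list of 4 numbers: the shift along the world's x, y, z scaled (see below), then the turn about the world's z scaled (see below). In form: [[[tx, ty, tz, spin], ...]]. A call has exactly 5 rows; each row is the pose to reach, as a shift and turn from the pose commanded when the call began; what a row does not reach only later rows make up. The controller multiplies each number of a shift by 10 cm and each number of a turn by 90 degrees. A row lasts 1/10 s, in which the tool goes at most 50 mm and 8.59 degrees, less where a joint would pass 70% of its speed; a pose out of reach is approached as far as the arm can. A call with a number of a shift or a turn outside -1 to 1 is refused whole. A call with a gripper value outside its range is refused whole. "claw" is the gripper's target within -1 to 1 (fully open at 1, half-way at 0, shut at -1), set as the call begins (left out, the last holds). The fingers move at their own pace and stop on an object; "force" is the grip in N (left out, the last holds). Time passes only in rows, so rows that repeat a pose let the fingers close, or fill a call up. It gives the time, the measured TCP pose, the force and the opening at its end, in the units of the state.
- get_state(): the state, without advancing time (a new reading comes with each control period).
- read_camera(name): name is "side" or "top"; returns the picture (400x640x3 uint8, blue, green, red); there is no depth.
- calibration(name): a dict with "intrinsics" (3x3 intrinsics, pixels), "dist" ([k1, k2, p1, p2, k3] as OpenCV has them; the pictures are not rectified), "R" (3x3) and "t" (3): a world point X has camera coordinates R X + t. Camera axes: x right, y down, z forward; pixel columns grow to the right and rows downward; lengths in m; the calibration is good to about 2 mm. A picture is of the moment at which its call begins. calibration takes no time and is no camera call.
- sign_off(): hands the job in, once; it reports no verdict.
Trained networks look in the newest picture that a camera, given by its name, has taken for a name from the list of things; names that differ only in an ending like _2 or _b are one class to them, and where a whole thing is asked for, a point or a joint stands for the part that bears it (a point fixed in the world has none). Each returns a list of dicts, best first, with "p" (0 to 1); they miss things now and then, are a little off and sometimes report something else, mostly with a low value. They report only what shows in the picture. A call takes as long as a camera call. They do not tell look-alikes from the thing itself.
- recognise(camera, query): "at" ([x, y, z] in m, in world coordinates, good to about 4 mm: the middle of the surface that is visible of it).
The state is a dict: "time": time; "qpos": joint angles; "dq": joint speeds; "joint_efforts": joint torques, N m; "eef_pos": TCP position; "tcp_rot": TCP orientation; "contact_force": force on the tool from outside, world axes, zero at the start; "wrist_torque": the same for the moment, N m; "opening": opening from 0.0 (shut) to 1.0 (fully open).
Only numpy, scipy, OpenCV 4.12 (cv2) and the standard library are available. Lean on these libraries where they do the work, as an engineer would, in place of code of your own. Each camera call takes 0.05 s, during which the arm holds its last target. There are 200 camera calls.

TASK

The drop-front flap of the spice rack has lost its pull: first push the flap up until it is fully shut, then fetch the loose T-shaped wooden pull and press its back plate flat and upright against the flap, between the two upright battens and level with them. Keep a steady push of about 10 newtons (clearly under 17) on it and finish while still holding it there in the gripper, so that a colleague can drive the screws from inside; do not let go of it, and leave all the other things where they are.

Things in the scene. Friction and masses are not known exactly. Their poses are not given: they have to be found in the camera images.
- rack: low wooden spice rack, fixed, 160 mm deep (x), 300 mm wide (y), sides 150 mm high, its flap in front. Origin on the table under the middle of its front edge (the hinge line); x points from front to back, away from the robot, y along the front, z up. A shelf 100 mm up, 71 to 160 mm behind the front edge, carries bottles and box; between flap and shelf it is open above.
- flap (a joint): angle of the drop-front flap about its bottom hinge: 0 = upright, fully shut on its stop; grows as its top comes down towards the robot (to 1.2); 0.35 to 0.85 at the start. The stiff hinge (0.26 N m friction) stays where it is left. Flap: 290 mm wide, no handle or catch, 33 mm thick in all, from the hinge line outwards: 8 mm board, 15 mm foam, 10 mm wooden face panel.
- flap_hinge (a point): middle of the flap's hinge line, 12 mm above the table; axes turn with the flap: when shut x points to the rack's back, y along the hinge, z up the flap
- flap_edge (a point): middle of the top (free) edge of the flap's outer face, 115 mm up the flap from the hinge line, 33 mm out from it; moves with the face panel; axes as flap_hinge. The face panel sinks into the foam behind it by 1 mm for each 1.4 N, at most 14 mm, and springs back
- panel_mark (a point): where the pull belongs: on the face panel's surface (it moves with the panel), mid-way between two upright dark wooden battens, 70 mm up from the hinge line (82 mm above the table when shut). Axes as flap_hinge: x into the flap. Battens: 12 mm wide, 44 mm tall, centred at this point's height, standing out 8 mm, 120 mm clear gap between them.
- pull: the new loose wooden pull, about 0.1 to 0.16 kg, T-shaped seen from above: a stem 60 mm long (x), 28 mm wide (y), 36 mm high, with an upright back plate 12 mm thick (x), 90 mm wide (y), 44 mm high on its +x end. Stem and plate stand on the table on the same underside. Origin at the underside, under the middle of the stem
- pull_grip (a point): point on the stem's centre line, half-way along the stem and 22 mm above the pull's underside: where to grip it, across the 28 mm width (y). Axes as the pull
- pull_back (a point): centre of the flat back face of the pull's plate, 42 mm from pull_grip along the pull's +x, 22 mm above the underside; x points out of the back face. This face goes against the flap
- thermo_box: white plastic thermometer box with clip-on lid, 36 x 132 x 28 mm, lying on the rack's rear shelf; origin under its middle, y along its length
- bottle_a: amber glass bottle with screw cap, 44 mm across, 85 mm tall, standing on the rack's rear shelf; origin at the middle of its foot
- bottle_b: second, equal amber glass bottle on the rack's rear shelf; origin at the middle of its foot
- ice_shell: flat blue silicone ice-pack shell, 110 x 80 x 26 mm, on the table left of the rack; origin under its middle
- nail_file: steel nail file, 155 mm long, up to 16 mm wide, 4 to 6 mm thick, lying on the table at the left; origin under its middle, x along it
- bell: small ceramic bell, 52 mm across at the mouth, 71 mm tall, standing on the table between the rack and the tray; origin under its middle
- screwdriver: screwdriver with black handle, 160 mm long, lying on the table at the right, pointing away from the robot, for the colleague; origin under its middle, x along it
- screw_tray: open steel tray with screws, 90 x 120 x 25 mm, on the table at the right; origin under its middle
Things that resemble listed ones, but are neither listed nor needed, are in the scene too. What is meant by the pull is not blue, and is the smaller of those in its own colour.

How it is judged:
On the way, in this order (a step that is already met when the one before it is completed fails the run):
1. the flap is pushed fully shut, the pull not yet against it (value of joint flap below 0.05 rad and contact force between pull and rack below 0.2 N), for 0.2 s.
2. the pull, held in the gripper, is pressed in its place on the shut flap with 5 to 17 N for a second (value of joint flap below 0.05 rad and contact force between pull and rack between 5 and 17 N and y of pull_back in the frame of panel_mark between -0.016 and 0.016 m and z of pull_back in the frame of panel_mark between -0.012 and 0.012 m and x of pull_back in the frame of panel_mark between -0.006 and 0.006 m and angle between the x axis of pull_back and the x axis of panel_mark, either way round below 0.12 rad and angle between the z axis of pull_back and the z axis of panel_mark, either way round below 0.12 rad and contact force between the fingers and pull above 2 N and height (world z) of pull_back above 0.05 m), for 1 s.
At the end, for the whole second after the job is handed in: Through the last second: flap shut (0.05 rad); the pull gripped, off the table, still, pressing on the panel with 5 to 17 N, its back face within 16 mm sideways and 12 mm in height of the spot between the battens, flat and upright within 0.12 rad (all of step 2 and linear speed of pull below 0.02 m/s); the arm keeps its last pose, push and grip.
It fails at once if one of the other things is shifted by more than 30 mm (distance of any of thermo_box, bottle_a, bottle_b, ice_shell, nail_file, bell, screwdriver, screw_tray from where it was at the start of the episode above 0.03 m).
It also fails if it takes over 64 s, if anything falls off the work surface, if the arm or the gripper's body presses on something with over 40 N, if the wrist force passes 120 N, or if a joint passes its speed limit or range.

## Working session

There is one attempt and no reset: what is moved stays moved. The work goes in short steps, Python scripts to look and compute and a tool call to move; the robot and the scene stay as the last step left them, time stands still between calls to the robot, and variables do not carry over. Pictures are saved under pics/ and viewed, about 8 in all and at most 12, crops included, and the job is handed in when it is done.

Besides the shell and the picture viewer there is one more tool, called after ">>>" as name(argument=value, ...), one argument or row to a line, values as JSON. servo_tool: Moves the arm, as the interface text tells. Its arguments: {"type":"object","properties":{"deltas":{"type":"array"},"claw":{"type":"number"},"force":{"type":"number"}},"required":["deltas"]}

```bash
mkdir -p pics
cat > h.py <<'E'
import numpy as np, cv2
from plant import *
def und(n,uv):
    c=calibration(n); K=np.array(c["intrinsics"]);
    p=cv2.undistortPoints(np.array([[uv]],float),K,np.array(c["dist"]))[0,0]
    R=np.array(c["R"]);t=np.array(c["t"]).ravel()
    return -R.T@t, R.T@np.array([p[0],p[1],1])
def atz(n,uv,z):
    o,d=und(n,uv); return o+d*(z-o[2])/d[2]
def tri(a,b):
    o1,d1=und("side",a);o2,d2=und("top",b)
    s=np.linalg.lstsq(np.c_[d1,-d2],o2-o1,rcond=None)[0]
    p,q=o1+s[0]*d1,o2+s[1]*d2
    return (p+q)/2,np.linalg.norm(p-q)
def proj(n,X):
    c=calibration(n)
    return cv2.projectPoints(np.array(X,float).reshape(-1,1,3),cv2.Rodrigues(np.array(c["R"]))[0],np.array(c["t"],float),np.array(c["intrinsics"]),np.array(c["dist"]))[0][:,0]
E
python3 - <<'E'
from h import *
np.set_printoptions(precision=3,suppress=True)
for n in("side","top"):
    im=read_camera(n);cv2.imwrite(f"pics/{n}0.png",im)
    c=calibration(n);print(n,und(n,(320,200)),c["intrinsics"][0][0])
for n in("side","top"):
    for q in("pull","flap","rack","bell","screw_tray","bottle_a","ice_shell"):
        print(n,q,[(np.round(d["at"],3).tolist(),round(d["p"],2),proj(n,d["at"]).round()[0].tolist()) for d in recognise(n,q)][:4])
s=get_state();print({k:np.round(v,3) for k,v in s.items()},grip_depth)
E
```

```text
side (array([0.369, 0.704, 0.791]), array([ 0.189, -0.682, -0.707])) 364.69909253110694
top (array([ 0.361, -0.015,  1.081]), array([ 0.214, -0.008, -0.977])) 366.54012946857523
side pull [([0.5, -0.306, 0.035], 0.87, [361.0, 147.0]), ([0.355, -0.278, 0.044], 0.75, [403.0, 157.0]), ([0.508, -0.168, 0.037], 0.65, [351.0, 172.0])]
side flap [([0.595, 0.15, 0.105], 0.94, [292.0, 227.0])]
side rack [([0.699, 0.123, 0.092], 0.87, [258.0, 215.0])]
side bell [([0.654, -0.244, 0.026], 0.69, [313.0, 153.0])]
side screw_tray [([0.691, -0.412, 0.007], 0.59, [316.0, 130.0])]
side bottle_a [([0.752, -0.0, 0.15], 0.84, [254.0, 165.0]), ([0.747, 0.066, 0.151], 0.63, [246.0, 181.0]), ([0.579, 0.154, 0.108], 0.4, [298.0, 228.0]), ([0.6, 0.148, 0.106], 0.29, [291.0, 225.0])]
side ice_shell [([0.748, 0.066, 0.152], 0.74, [246.0, 180.0]), ([0.668, 0.452, 0.028], 0.6, [216.0, 350.0])]
top pull [([0.352, -0.281, 0.05], 0.9, [416.0, 282.0]), ([0.503, -0.307, 0.037], 0.81, [420.0, 227.0]), ([0.505, -0.173, 0.033], 0.61, [373.0, 228.0])]
top flap [([0.597, 0.088, 0.107], 0.63, [279.0, 193.0])]
top rack [([0.
[... 243 characters left out ...]
 [421.0, 227.0])]
top bottle_a [([0.746, 0.054, 0.154], 0.7, [290.0, 134.0]), ([0.749, -0.012, 0.157], 0.64, [315.0, 133.0])]
top ice_shell [([0.668, 0.436, 0.019], 0.75, [166.0, 179.0]), ([0.573, 0.088, 0.107], 0.38, [279.0, 201.0])]
{'time': np.float64(0.8), 'qpos': array([-1.392,  0.286,  1.577,  0.   ,  1.279, -0.15 ]), 'dq': array([ 0.002, -0.   ,  0.001, -0.   , -0.002, -0.001]), 'joint_efforts': array([ -0.   , -40.592, -29.292,  -0.   ,   0.001,   0.   ]), 'eef_pos': array([ 0.218, -0.639,  0.231]), 'tcp_rot': array([ 0.411,  0.575, -0.411,  0.575]), 'contact_force': array([ 1.25 , -1.412,  0.557]), 'wrist_torque': array([-0.029, -0.019,  0.033]), 'opening': np.float64(0.995)} 0.0187
```

```bash
ls; ls pics
```

```text
h.py
pics
side0.png
top0.png
```

Run:
```python
import cv2
t=cv2.imread("pics/top0.png");s=cv2.imread("pics/side0.png")
cv2.imwrite("pics/t1.png",cv2.resize(t[90:310,150:470],None,fx=2.5,fy=2.5,interpolation=2))
cv2.imwrite("pics/s1.png",cv2.resize(s[80:310,150:450],None,fx=2.6,fy=2.6,interpolation=2))
```

```text
(no output)
```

View pics/t1.png

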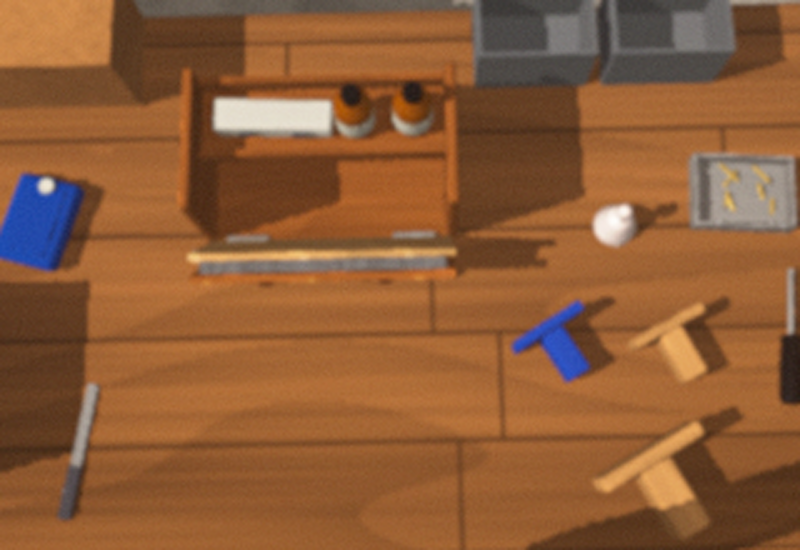

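View pics/s1.png

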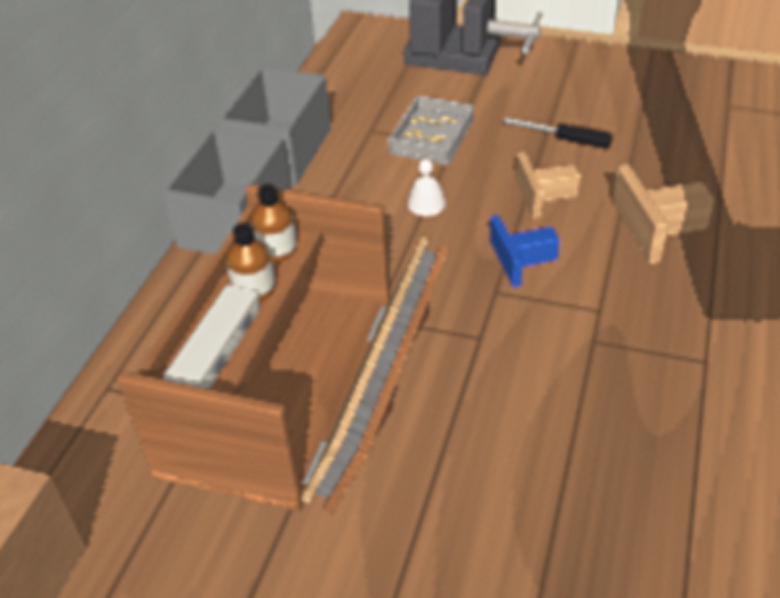

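The top crop shows three T shapes. In full-picture pixels they are the blue one at (372,226), a small tan one at (420,227) and a large tan one at (415,283). The pull is the small tan one, since it isn't blue and is the smaller of the two tan ones. The flap is open, with its edge around row 193. Next I'll check this in close crops.

Run:
```python
import cv2,numpy as np
t=cv2.imread("pics/top0.png");s=cv2.imread("pics/side0.png")
def crop(im,x,y,w,h,f,step=10):
    o=cv2.resize(im[y:y+h,x:x+w],None,fx=f,fy=f,interpolation=cv2.INTER_CUBIC)
    for u in range(-(-x//step)*step,x+w,step):
        cv2.line(o,(int((u-x+.5)*f),0),(int((u-x+.5)*f),6),(255,255,255),1); cv2.putText(o,str(u),(int((u-x+.5)*f),16),0,.35,(255,255,255),1)
    for v in range(-(-y//step)*step,y+h,step):
        cv2.line(o,(0,int((v-y+.5)*f)),(6,int((v-y+.5)*f)),(255,255,255),1); cv2.putText(o,str(v),(8,int((v-y+.5)*f)+4),0,.35,(255,255,255),1)
    return o
cv2.imwrite("pics/p2.png",np.hstack([crop(t,395,203,50,50,8),crop(s,338,130,50,50,8)]))
cv2.imwrite("pics/r2.png",np.vstack([crop(t,215,110,130,100,6)]))
cv2.imwrite("pics/r3.png",crop(s,190,150,135,130,4.5))
```

```text
(no output)
```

View pics/p2.png

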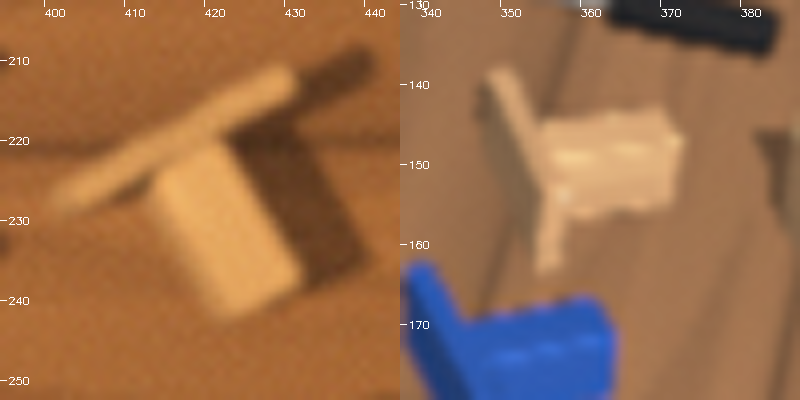

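View pics/r2.png

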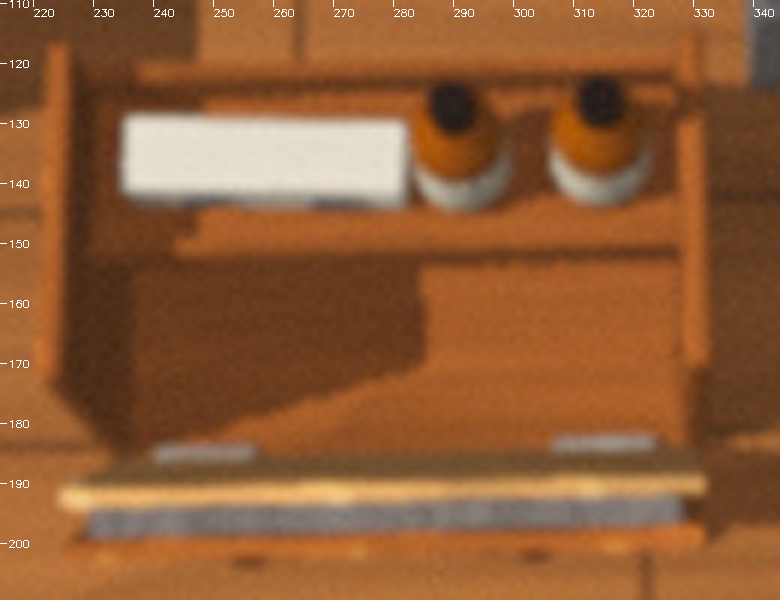

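View pics/r3.png

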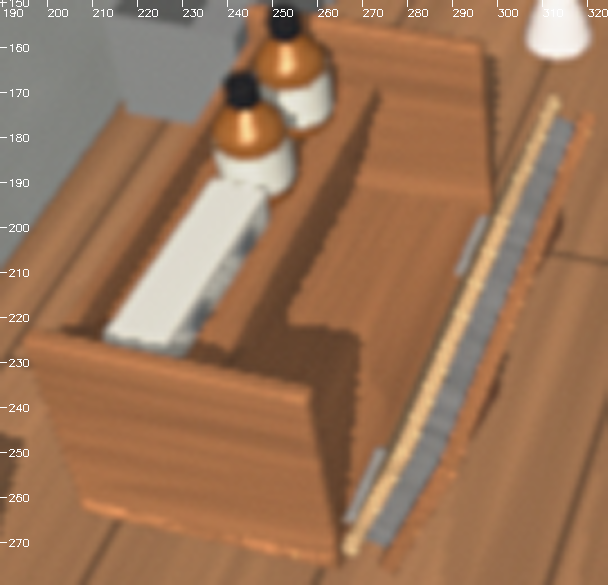

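The close crops confirm the small tan T, with its plate running from (401,227) to (430,212). The rack crops show the corners of the side panels and the flap's outer edge at about row 200 in the top view. I'll fit poses to these.

```bash
cat > fit.py <<'E'
from h import *
from scipy.optimize import least_squares,minimize
def T(p,L): # x,y,yaw
    L=np.array(L,float);c,s=np.cos(p[2]),np.sin(p[2])
    return np.c_[p[0]+c*L[:,0]-s*L[:,1],p[1]+s*L[:,0]+c*L[:,1],L[:,2]]
def box(x0,x1,y0,y1,z0,z1): return [(x,y,z) for x in(x0,x1) for y in(y0,y1) for z in(z0,z1)]
B=[box(-.03,.03,-.014,.014,0,.036),box(.03,.042,-.045,.045,0,.044)]
def mask(n,p,dz=0,sh=(400,640),S=8):
    m=np.zeros((sh[0],sh[1]),np.uint8)
    for b in B:
        X=T(p,b);X[:,2]+=dz
        h=cv2.convexHull(np.float32(proj(n,X)))
        cv2.fillConvexPoly(m,np.int32(np.round(h*256)),255,cv2.LINE_AA,8)
    return m
E
python3 - <<'E'
from fit import *
np.set_printoptions(precision=4,suppress=True)
# rack
L=[(0,.15,.15),(0,-.15,.15),(.16,.15,.15),(.16,-.15,.15)]
top=[(221,173),(333,170.5),(222.5,116.5),(331.5,115.5)]
Ls=[(0,.15,.15),(0,.15,0),(.16,.15,.15),(.16,.15,0),(0,-.15,.15)]
side=[(256.5,237),(264.5,274),(196,224),(207,261.5),(295,159)]
f=lambda p:np.r_[(proj("top",T(p,L))-top).ravel(),(proj("side",T(p,Ls))-side).ravel()]
r=least_squares(f,[.65,.1,0],loss="soft_l1");print("rack",r.x);print(f(r.x).reshape(-1,2).round(1).tolist())
def E(th,y,o=-.033,z=.115): return (o*np.cos(th)-z*np.sin(th),y,.012+z*np.cos(th)+o*np.sin(th))
for th in(.4,.5,.6,.7,.8):
    print(th,proj("top",T(r.x,[E(th,.145),E(th,-.145),E(th,.145,0),E(th,-.145,0)])).round(1).tolist(),proj("side",T(r.x,[E(th,.145),E(th,-.145),E(th,.145,0),E(th,-.145,0)])).round(1).tolist())
# pull
obs={}
for n,(x,y) in dict(top=(395,203),side=(338,130)).items():
    im=cv2.imread(f"pics/{n}0.png");hsv=cv2.cvtColor(im,cv2.COLOR_BGR2HSV)
    m=np.zeros((400,640),np.uint8);c=hsv[y:y+50,x:x+50,2]
    if n=="side":c=np.where(abs(hsv[y:y+50,x:x+50,0].astype(int)-15)<12,c,0).astype(np.uint8)
    th={"top":195,"side":185}[n]; print(n,np.percentile(c,[10,50,80,95]))
    m[y:y+50,x:x+50]=(c>th)*255
    k,lab,st,ce=cv2.connectedComponentsWithStats(m);i=1+np.argmax(st[1:,4]);m=(lab==i).astype(np.uint8)*255
    obs[n]=m;print(st[i])
for ns in(("top",),("side",),("top","side")):
    g=lambda p:sum(abs(mask(n,p).astype(float)-obs[n]).sum()/255 for n in ns)
    b=min((minimize(g,[.5,-.305,a],method="Nelder-Mead",options=dict(initial_simplex=np.array([[.5,-.305,a],[.51,-.305,a],[.5,-.295,a],[.5,-.305,a+.15]]))) for a in(.3,.5,.7)),key=lambda r:r.fun)
    print(ns,b.x,b.fun)
p=b.x;out=[]
for n,(x,y) in dict(top=(395,203),side=(338,130)).items():
    im=cv2.imread(f"pics/{n}0.png");m=mask(n,p)
    f8=lambda a:cv2.resize(a[y:y+50,x:x+50],None,fx=8,fy=8,interpolation=2)
    o=f8(im).copy()
    for mm,col in((m,(0,255,0)),(obs[n],(0,0,255))):
        cs,_=cv2.findContours((f8(mm)>127).astype(np.uint8),0,1);cv2.drawContours(o,cs,-1,col,1)
    out.append(o)
cv2.imwrite("pics/fit.png",np.hstack(out))
E
```

```text
rack [ 0.6447  0.0891 -0.005 ]
[[-0.7, -0.9], [0.7, -0.2], [0.2, -0.5], [0.7, -1.2], [0.8, 1.0], [0.3, 1.6], [-2.1, 0.1], [0.9, 0.4], [3.1, -1.3]]
0.4 [[225.3, 203.4], [331.9, 201.7], [224.6, 191.4], [331.8, 189.7]] [[290.9, 255.4], [323.4, 175.3], [278.0, 249.2], [313.1, 170.1]]
0.5 [[225.9, 207.1], [331.9, 205.5], [224.9, 195.5], [331.8, 193.8]] [[294.8, 258.3], [326.4, 177.9], [282.4, 251.5], [316.6, 172.1]]
0.6 [[226.6, 210.6], [331.8, 209.0], [225.3, 199.5], [331.8, 197.8]] [[298.3, 261.3], [329.1, 180.7], [286.7, 254.0], [320.0, 174.2]]
0.7 [[227.4, 213.8], [331.8, 212.2], [225.8, 203.4], [331.8, 201.7]] [[301.4, 264.4], [331.5, 183.6], [290.6, 256.6], [323.1, 176.6]]
0.8 [[228.2, 216.6], [331.7, 215.0], [226.4, 206.9], [331.8, 205.3]] [[304.1, 267.5], [333.5, 186.6], [294.3, 259.4], [325.9, 179.1]]
top [126.  167.  173.2 228. ]
[403 212  29  30 319]
side [  0. 155. 163. 218.]
[349 139  25  25 257]
('top',) [ 0.4931 -0.3171  0.5225] 187.1137254901961
('side',) [ 0.4917 -0.3161  0.3285] 160.8235294117647
('top', 'side') [ 0.4944 -0.317   0.4815] 363.8705882352941
```

View pics/fit.png

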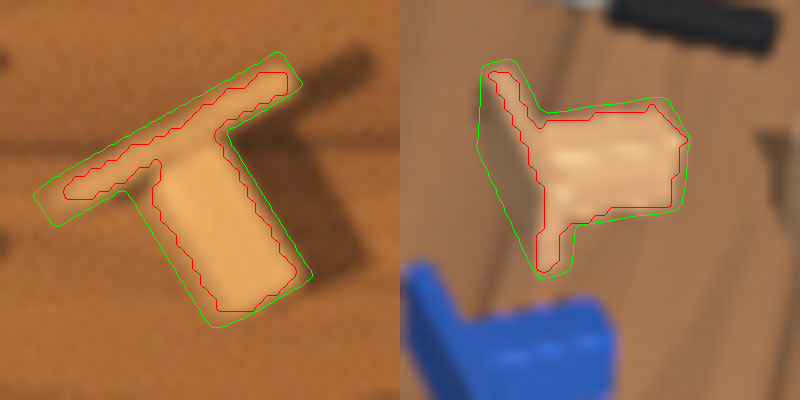

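The fit agrees with the crop: the green outline follows the T in both views. The pull is at (0.494, -0.317) with yaw about 0.51. The rack origin is at (0.645, 0.089) with yaw near 0, and the flap is at about 0.38. Now I'll move to the front of the flap with the fingers closed.

>>> servo_tool(
  deltas=[
    [[0.2,0.2,0,-0.04],[0.4,0.4,0,-0.08],[0.6,0.6,0,-0.12],[0.8,0.8,0,-0.16],[1,1,0,-0.21]],
  ],
  claw=-1,
)

```text
time: 1.3
eef_pos: [0.3187, -0.538, 0.2314]
tcp_rot: [-0.501, -0.499, 0.501, -0.499]
contact_force: [-0.8, 1.1, 0.4]
opening: 0.145
```

>>> servo_tool(
  deltas=[
    [[0.2,0.2,0,0],[0.4,0.4,0,0],[0.6,0.6,0,0],[0.8,0.8,0,0],[1,1,0,0]],
  ],
)

```text
time: 1.8
eef_pos: [0.4187, -0.4379, 0.2315]
tcp_rot: [-0.5, -0.5, 0.5, -0.5]
contact_force: [0.2, -0.2, -0.4]
opening: -0.004
```

>>> servo_tool(
  deltas=[
    [[0.2,0.2,0,0],[0.4,0.4,0,0],[0.6,0.6,0,0],[0.8,0.8,0,0],[0.92,1,0,0]],
  ],
)

```text
time: 2.3
eef_pos: [0.5112, -0.3378, 0.2315]
tcp_rot: [0.5, 0.5, -0.5, 0.5]
contact_force: [-0.2, -0.8, 0.5]
opening: 0.0
```

>>> servo_tool(
  deltas=[
    [[0,0.2,0,0],[0,0.4,0,0],[0,0.6,0,0],[0,0.8,0,0],[0,1,0,0]],
  ],
)

```text
time: 2.8
eef_pos: [0.5096, -0.2374, 0.2315]
tcp_rot: [0.5, 0.5, -0.5, 0.5]
contact_force: [-0.1, -0.6, -0.6]
opening: 0.004
```

>>> servo_tool(
  deltas=[
    [[0,0.2,0,0],[0,0.4,0,0],[0,0.6,0,0],[0,0.8,0,0],[0,1,0,0]],
  ],
)

```text
time: 3.3
eef_pos: [0.5097, -0.1372, 0.2314]
tcp_rot: [0.5, 0.5, -0.5, 0.5]
contact_force: [0.8, 0.2, -0.1]
opening: 0.002
```

>>> servo_tool(
  deltas=[
    [[0,0.2,0,0],[0,0.4,0,0],[0,0.6,0,0],[0,0.8,0,0],[0,1,0,0]],
  ],
)

```text
time: 3.8
eef_pos: [0.5096, -0.0373, 0.2314]
tcp_rot: [0.5, 0.5, -0.5, 0.5]
contact_force: [0.5, 0.5, -0.1]
opening: 0.001
```

>>> servo_tool(
  deltas=[
    [[0,0.2,0,0],[0,0.4,0,0],[0,0.6,0,0],[0,0.8,0,0],[0,1,0,0]],
  ],
)

```text
time: 4.3
eef_pos: [0.5094, 0.0627, 0.2314]
tcp_rot: [0.5, 0.5, -0.5, 0.5]
contact_force: [-0.6, 0.4, -0.7]
opening: 0.001
```

>>> servo_tool(
  deltas=[
    [[0,0.1,-0.2,0],[0,0.2,-0.4,0],[0,0.28,-0.6,0],[0,0.28,-0.8,0],[0,0.28,-1,0]],
  ],
)

```text
time: 4.8
eef_pos: [0.5095, 0.0902, 0.1307]
tcp_rot: [0.5, 0.5, -0.5, 0.5]
contact_force: [-0.6, -0.4, -0.1]
opening: -0.0
```

>>> servo_tool(
  deltas=[
    [[0,0,-0.15,0],[0,0,-0.3,0],[0,0,-0.45,0],[0,0,-0.56,0],[0,0,-0.56,0]],
  ],
)

```text
time: 5.3
eef_pos: [0.5086, 0.0894, 0.0737]
tcp_rot: [-0.499, -0.501, 0.501, -0.499]
contact_force: [0.6, 0.6, -0.8]
opening: -0.001
```

Now I'll push along +x, slowing near the end.

>>> servo_tool(
  deltas=[
    [[0.1,0,0,0],[0.25,0,0,0],[0.4,0,0,0],[0.5,0,0,0],[0.6,0,0,0]],
  ],
)

```text
time: 5.8
eef_pos: [0.5694, 0.0893, 0.076]
tcp_rot: [-0.499, -0.501, 0.501, -0.499]
contact_force: [-7.6, -0.5, 5.0]
opening: -0.0
```

>>> servo_tool(
  deltas=[
    [[0.05,0,0,0],[0.1,0,0,0],[0.15,0,0,0],[0.2,0,0,0],[0.25,0,0,0]],
  ],
)

```text
time: 6.3
eef_pos: [0.5984, 0.0893, 0.0843]
tcp_rot: [0.501, 0.499, -0.499, 0.501]
contact_force: [-14.5, -0.9, 35.0]
opening: -0.001
```

>>> servo_tool(
  deltas=[
    [[0.02,0,0,0],[0.04,0,0,0],[0.06,0,0,0],[0.06,0,0,0],[0.06,0,0,0]],
  ],
)

```text
time: 6.8
eef_pos: [0.6075, 0.0893, 0.0865]
tcp_rot: [0.504, 0.496, -0.497, 0.503]
contact_force: [-11.2, -0.3, 33.7]
opening: 0.0
```

The gripper is riding on the flap's rising edge, with 34 N upward. I'll lift it at once to relieve that.

>>> servo_tool(
  deltas=[
    [[-0.02,0,0.1,0],[-0.02,0,0.18,0],[-0.02,0,0.24,0],[-0.02,0,0.26,0],[-0.02,0,0.26,0]],
  ],
)

```text
time: 7.3
eef_pos: [0.599, 0.0891, 0.101]
tcp_rot: [-0.5, -0.5, 0.5, -0.5]
contact_force: [0.3, -0.4, -0.1]
opening: 0.002
```

Run:
```python
from h import *
a=read_camera("side");b=read_camera("top")
f=lambda im,x,y,w,h,k:cv2.resize(im[y:y+h,x:x+w],None,fx=k,fy=k,interpolation=2)
cv2.imwrite("pics/c3.png",np.hstack([f(a,230,90,130,190,3),f(b,215,110,130,190,3)]))
s=get_state();print(s["eef_pos"],s["contact_force"])
```

```text
[0.59859524 0.08915402 0.10046115] [-0.59447025  0.2993138  -0.13293082]
```

View pics/c3.png

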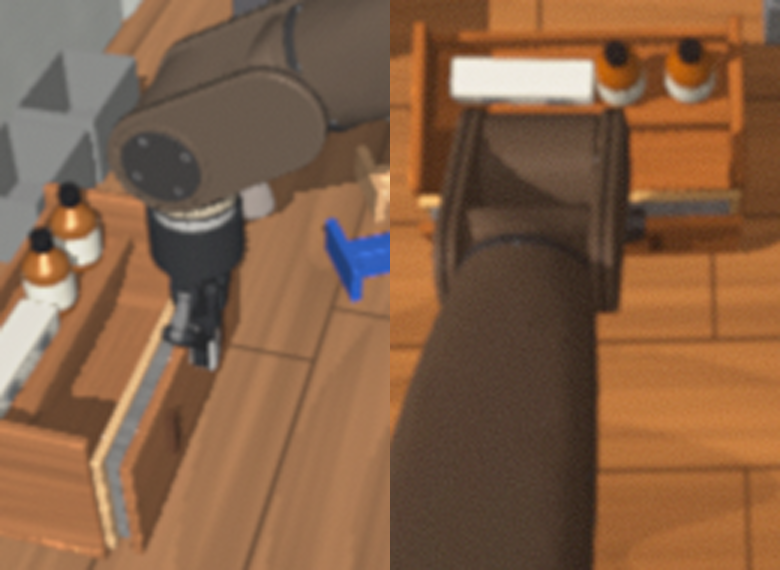

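The picture shows the fingers in front of the flap's upper edge with the flap nearly upright. The top view has the board edge at about row 176. I'll push on at this height.

>>> servo_tool(
  deltas=[
    [[0.02,0,0,0],[0.04,0,0,0],[0.06,0,0,0],[0.08,0,0,0],[0.08,0,0,0]],
  ],
)

```text
time: 7.9
eef_pos: [0.6053, 0.0892, 0.1005]
tcp_rot: [-0.499, -0.501, 0.502, -0.498]
contact_force: [-7.1, 0.2, 1.4]
opening: -0.001
```

>>> servo_tool(
  deltas=[
    [[0.01,0,0,0],[0.02,0,0,0],[0.03,0,0,0],[0.04,0,0,0],[0.04,0,0,0]],
  ],
)

```text
time: 8.4
eef_pos: [0.608, 0.0892, 0.1005]
tcp_rot: [-0.498, -0.502, 0.503, -0.498]
contact_force: [-10.1, -0.8, 4.6]
opening: -0.002
```

A force of 10 N rising with the foam's stiffness means the flap is on its stop. I'll hold briefly, back off and go to the pull.

>>> servo_tool(
  deltas=[
    [[0,0,0,0],[-0.2,0,0,0],[-0.5,0,0,0],[-0.8,0,0,0],[-1,0,0,0]],
  ],
  claw=0.6,
)

```text
time: 8.9
eef_pos: [0.51, 0.0892, 0.1012]
tcp_rot: [0.501, 0.5, -0.5, 0.5]
contact_force: [0.1, -0.4, 0.4]
opening: 0.799
```

>>> servo_tool(
  deltas=[
    [[0,-0.2,0.06,0],[0,-0.4,0.12,0],[0,-0.6,0.2,0],[0,-0.8,0.2,0],[0,-1,0.2,0]],
  ],
)

```text
time: 9.4
eef_pos: [0.5121, -0.0118, 0.1223]
tcp_rot: [0.501, 0.499, -0.5, 0.501]
contact_force: [-0.3, -0.2, -0.3]
opening: 0.797
```

>>> servo_tool(
  deltas=[
    [[0,-0.2,0,0],[0,-0.4,0,0],[0,-0.6,0,0],[0,-0.8,0,0],[0,-1,0,0]],
  ],
)

```text
time: 9.9
eef_pos: [0.5118, -0.112, 0.1218]
tcp_rot: [0.501, 0.499, -0.5, 0.501]
contact_force: [-0.2, 0.1, -0.4]
opening: 0.794
```

>>> servo_tool(
  deltas=[
    [[0,-0.2,0,0.07],[0,-0.4,0,0.14],[0,-0.6,0,0.21],[0,-0.8,0,0.28],[0,-1,0,0.328]],
  ],
)

```text
time: 10.4
eef_pos: [0.5117, -0.2122, 0.1217]
tcp_rot: [0.355, 0.61, -0.355, 0.612]
contact_force: [0.4, -0.2, -0.3]
opening: 0.799
```

>>> servo_tool(
  deltas=[
    [[0,-0.2,0,0],[0,-0.4,0,0],[0,-0.6,0,0],[0,-0.8,0,0],[-0.1,-1,0,0]],
  ],
)

```text
time: 10.9
eef_pos: [0.5017, -0.3126, 0.1216]
tcp_rot: [0.356, 0.61, -0.356, 0.611]
contact_force: [-0.4, 0.2, 0.3]
opening: 0.8
```

Run:
```python
from fit import *
a=read_camera("side");b=read_camera("top")
s=get_state();print(s["eef_pos"],s["contact_force"],s["tcp_rot"],s["opening"])
f=lambda im,x,y,w,h,k:cv2.resize(im[y:y+h,x:x+w],None,fx=k,fy=k,interpolation=2)
r=[.6447,.0891,0]
for th in(0,.05,.1):
    E=lambda y,o=0,z=.115:(o*np.cos(th)-z*np.sin(th),y,.012+z*np.cos(th)+o*np.sin(th))
    print(th,proj("top",T(r,[E(.145),E(-.145),E(.145,-.033),E(-.145,-.033)])).round(1).tolist(),proj("side",T(r,[E(.145),E(-.145)])).round(1).tolist())
print(proj("top",T(r,[(-.041,.06,.104),(-.041,-.06,.104)])),proj("side",T(r,[(-.041,.06,.104),(-.041,-.06,.104),(-.041,.06,.060),(-.041,-.06,.060)])))
for n,i in(("top",b),("side",a)):cv2.imwrite(f"pics/{n}2.png",i)
cv2.imwrite("pics/c4.png",np.hstack([f(a,240,120,130,190,3),f(b,215,130,130,190,3)]))
```

```text
[ 0.50048907 -0.31371634  0.12145864] [-0.02504869  0.25786865  0.61288776] [ 0.35702557  0.60989285 -0.3575525   0.61050771] 0.7974768946653896
0 [[224.4, 174.8], [331.5, 172.5], [224.0, 186.6], [331.8, 184.3]] [[259.7, 242.8], [297.7, 165.1]]
0.05 [[224.3, 176.8], [331.6, 174.6], [224.1, 188.8], [331.9, 186.6]] [[262.0, 243.3], [299.7, 165.4]]
0.1 [[224.3, 178.9], [331.6, 176.7], [224.2, 191.0], [331.9, 188.8]] [[264.4, 243.9], [301.6, 165.9]]
[[256.95802339 190.84897992]
 [300.67287461 189.93963525]] [[288.98738108 225.73465046]
 [303.08980303 193.33558688]
 [290.12738169 237.01501538]
 [303.71536964 204.65843183]]
```

View pics/c4.png

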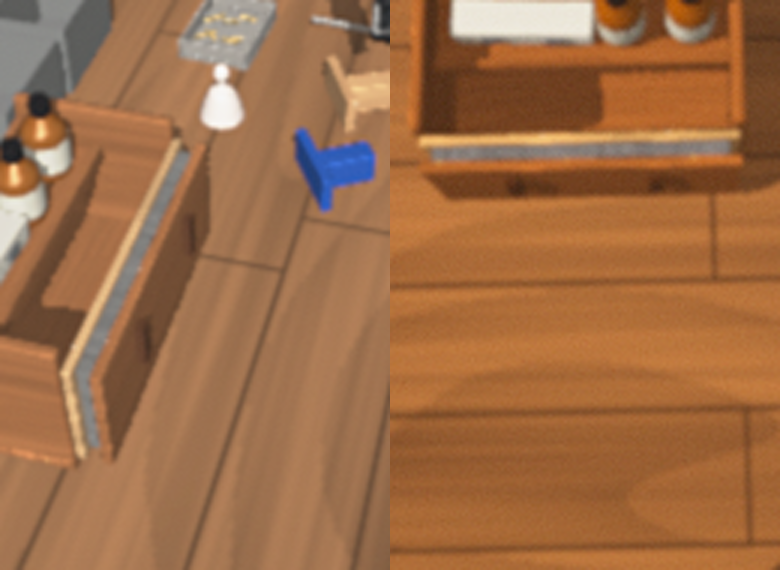

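The top view shows the board edge at rows 174–176, which matches an angle near 0, so the flap is shut. The battens are at about (257,192) and (303,192), so their midpoint is at y ≈ 0.087. Now I'll descend on the pull and grip it.

>>> servo_tool(
  deltas=[
    [[-0.07,-0.03,-0.2,0],[-0.07,-0.03,-0.4,0],[-0.07,-0.03,-0.6,0],[-0.07,-0.03,-0.8,0],[-0.07,-0.03,-0.95,0]],
  ],
)

```text
time: 11.5
eef_pos: [0.4938, -0.3133, 0.0249]
tcp_rot: [0.357, 0.611, -0.356, 0.61]
contact_force: [0.2, -0.4, -0.1]
opening: 0.804
```

>>> servo_tool(
  deltas=[
    [[0,0,-0.05,0],[0,0,-0.1,0],[0,0,-0.15,0],[0,0,-0.2,0],[0,0,-0.2,0]],
  ],
)

```text
time: 12.0
eef_pos: [0.4939, -0.3137, 0.0061]
tcp_rot: [0.356, 0.611, -0.356, 0.611]
contact_force: [0.4, -0.1, -0.4]
opening: 0.803
```

>>> servo_tool(
  deltas=[
    [[0,0,0,0],[0,0,0,0],[0,0,0,0],[0,0,0,0],[0,0,0,0]],
  ],
  claw=-1,
  force=50,
)

```text
time: 12.5
eef_pos: [0.4946, -0.3144, 0.0072]
tcp_rot: [0.356, 0.61, -0.357, 0.611]
contact_force: [0.5, -0.4, 3.4]
opening: 0.318
```

>>> servo_tool(
  deltas=[
    [[0,0,0,0],[0,0,0,0],[0,0,0,0],[0,0,0,0],[0,0,0,0]],
  ],
)

```text
time: 13.0
eef_pos: [0.4946, -0.3144, 0.0071]
tcp_rot: [0.356, 0.61, -0.357, 0.611]
contact_force: [-0.9, -1.6, 5.2]
opening: 0.32
```

Gripped: the opening is 27 mm. I'll lift, carry it in front of the flap and turn it square.

>>> servo_tool(
  deltas=[
    [[0,0,0.1,0],[0,0,0.3,0],[0,0,0.5,0],[0,0,0.75,0],[0,0,1,0]],
  ],
)

```text
time: 13.5
eef_pos: [0.4928, -0.3126, 0.1058]
tcp_rot: [0.357, 0.612, -0.356, 0.609]
contact_force: [0.1, -0.5, -1.8]
opening: 0.322
```

>>> servo_tool(
  deltas=[
    [[0,0.2,0,0],[0,0.4,0,0],[0,0.6,0,0],[0,0.8,0,0],[0,1,0,0]],
  ],
)

```text
time: 14.0
eef_pos: [0.4929, -0.2108, 0.1047]
tcp_rot: [0.356, 0.612, -0.356, 0.61]
contact_force: [-0.2, 0.4, -1.2]
opening: 0.321
```

>>> servo_tool(
  deltas=[
    [[0,0.2,0,0],[0,0.4,0,0],[0,0.6,0,0],[0,0.8,0,0],[0,1,0,0]],
  ],
)

```text
time: 14.5
eef_pos: [0.4927, -0.1112, 0.105]
tcp_rot: [0.356, 0.612, -0.356, 0.61]
contact_force: [0.5, 0.0, -0.9]
opening: 0.319
```

>>> servo_tool(
  deltas=[
    [[0,0.2,0,-0.07],[0,0.4,0,-0.14],[0,0.6,0,-0.21],[0,0.8,0,-0.28],[0,1,0,-0.328]],
  ],
)

```text
time: 15.0
eef_pos: [0.4924, -0.0114, 0.105]
tcp_rot: [-0.5, -0.5, 0.501, -0.498]
contact_force: [-0.5, 0.7, -1.4]
opening: 0.324
```

>>> servo_tool(
  deltas=[
    [[0,0.2,0,0],[0,0.4,0,0],[0,0.6,0,0],[0,0.8,0,0],[0,1,0,0]],
  ],
)

```text
time: 15.5
eef_pos: [0.4921, 0.0883, 0.105]
tcp_rot: [0.499, 0.501, -0.501, 0.499]
contact_force: [0.2, 0.9, -1.5]
opening: 0.32
```

>>> servo_tool(
  deltas=[
    [[0,0,-0.1,0],[0,0,-0.2,0],[0,0,-0.3,0],[0,0,-0.4,0],[0,0,-0.4,0]],
  ],
)

```text
time: 16.0
eef_pos: [0.4922, 0.0856, 0.0639]
tcp_rot: [-0.499, -0.501, 0.502, -0.498]
contact_force: [-0.2, 0.5, -2.1]
opening: 0.323
```

Run:
```python
from fit import *
a=read_camera("side");b=read_camera("top")
s=get_state();print(s["eef_pos"],s["contact_force"],s["tcp_rot"],s["opening"])
for n,i in(("top",b),("side",a)):
    cv2.imwrite(f"pics/{n}3.png",i); print([(d["at"],d["p"]) for d in recognise(n,"pull")])
x,y,z=s["eef_pos"]
o=cv2.resize(a[150:270,250:390],None,fx=5.5,fy=5.5,interpolation=2)
for bx in B:
    X=T([x,y,0],bx);X[:,2]+=z-.006
    h=cv2.convexHull(np.float32(proj("side",X)))
    cv2.polylines(o,[np.int32((h-[250-.5,150-.5])*5.5)],True,(0,255,0),1)
cv2.imwrite("pics/c5.png",o)
```

```text
[0.49376466 0.08570897 0.06577196] [-0.26107901 -0.11593293 -0.56823774] [-0.50022831 -0.49978291  0.50076987 -0.49921761] 0.32156822280691266
[([0.5057, -0.1772, 0.0318], 0.73), ([0.3496, -0.2821, 0.0489], 0.64)]
[([0.3523, -0.2766, 0.043], 0.98), ([0.5222, 0.101, 0.0938], 0.79), ([0.4781, -0.1753, 0.0193], 0.62)]
```

View pics/c5.png

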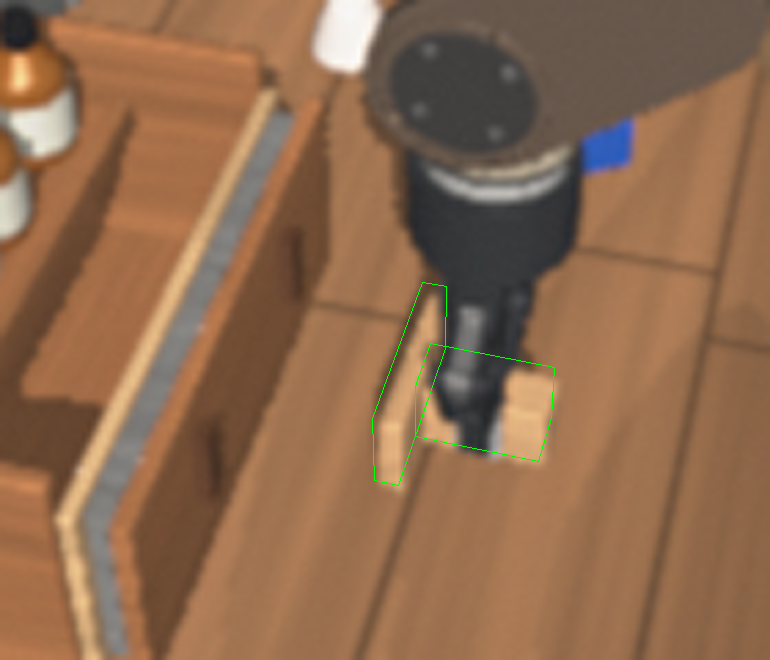

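The outline predicted from the TCP pose matches the held pull: it's upright and square, with its plate top at crop (430,290). Next I'll approach the flap in small steps, watching the force.

>>> servo_tool(
  deltas=[
    [[0.15,0,0,0],[0.3,0,0,0],[0.45,0,0,0],[0.6,0,0,0],[0.65,0,0,0]],
  ],
)

```text
time: 16.7
eef_pos: [0.5609, 0.0859, 0.0673]
tcp_rot: [0.501, 0.499, -0.5, 0.5]
contact_force: [-0.1, 0.6, -1.4]
opening: 0.321
```

>>> servo_tool(
  deltas=[
    [[0.03,0,0,0],[0.06,0,0,0],[0.09,0,0,0],[0.12,0,0,0],[0.12,0,0,0]],
  ],
)

```text
time: 17.2
eef_pos: [0.5707, 0.0862, 0.0662]
tcp_rot: [-0.5, -0.5, 0.5, -0.5]
contact_force: [-1.5, -0.2, -1.0]
opening: 0.322
```

>>> servo_tool(
  deltas=[
    [[0.01,0,0,0],[0.02,0,0,0],[0.03,0,0,0],[0.04,0,0,0],[0.04,0,0,0]],
  ],
)

```text
time: 17.7
eef_pos: [0.5741, 0.0861, 0.066]
tcp_rot: [-0.499, -0.5, 0.501, -0.499]
contact_force: [-6.3, -0.4, 0.7]
opening: 0.319
```

>>> servo_tool(
  deltas=[
    [[0.01,0,0,0],[0.02,0,0,0],[0.02,0,0,0],[0.02,0,0,0],[0.02,0,0,0]],
  ],
)

```text
time: 18.2
eef_pos: [0.5755, 0.0861, 0.0657]
tcp_rot: [-0.499, -0.501, 0.501, -0.499]
contact_force: [-6.8, -0.4, 0.1]
opening: 0.318
```

>>> servo_tool(
  deltas=[
    [[0.01,0,0,0],[0.02,0,0,0],[0.03,0,0,0],[0.03,0,0,0],[0.03,0,0,0]],
  ],
)

```text
time: 18.7
eef_pos: [0.5776, 0.0862, 0.0655]
tcp_rot: [-0.498, -0.502, 0.502, -0.499]
contact_force: [-9.1, -0.4, 1.9]
opening: 0.321
```

>>> servo_tool(
  deltas=[
    [[0,0,0,0],[0,0,0,0],[0,0,0,0],[0,0,0,0],[0,0,0,0]],
  ],
)

```text
time: 19.2
eef_pos: [0.5776, 0.0862, 0.0655]
tcp_rot: [-0.498, -0.502, 0.502, -0.499]
contact_force: [-8.5, -0.8, 3.2]
opening: 0.314
```

>>> servo_tool(
  deltas=[
    [[0,0,0,0],[0,0,0,0],[0,0,0,0],[0,0,0,0],[0,0,0,0]],
  ],
)

```text
time: 19.7
eef_pos: [0.5776, 0.0862, 0.0655]
tcp_rot: [-0.498, -0.502, 0.502, -0.499]
contact_force: [-8.4, -1.1, 2.9]
opening: 0.314
```

Run:
```python
from fit import *
a=read_camera("side");read_camera("top")
s=get_state();print(s["eef_pos"],s["contact_force"],s["wrist_torque"],s["tcp_rot"],s["opening"])
x,y,z=s["eef_pos"]
o=cv2.resize(a[150:270,230:370],None,fx=5.5,fy=5.5,interpolation=2)
for bx in B:
    X=T([x,y,0],bx);X[:,2]+=z-.006
    h=cv2.convexHull(np.float32(proj("side",X)))
    cv2.polylines(o,[np.int32((h-[230-.5,150-.5])*5.5)],True,(0,255,0),1)
cv2.imwrite("pics/c6.png",o)
```

```text
[0.57761539 0.08617916 0.06548787] [-8.69371603 -1.70870496  0.90375837] [-0.03855839  1.15520615  0.35287122] [-0.49819032 -0.50156779  0.50161256 -0.49861909] 0.32201318515429395
```

View pics/c6.png

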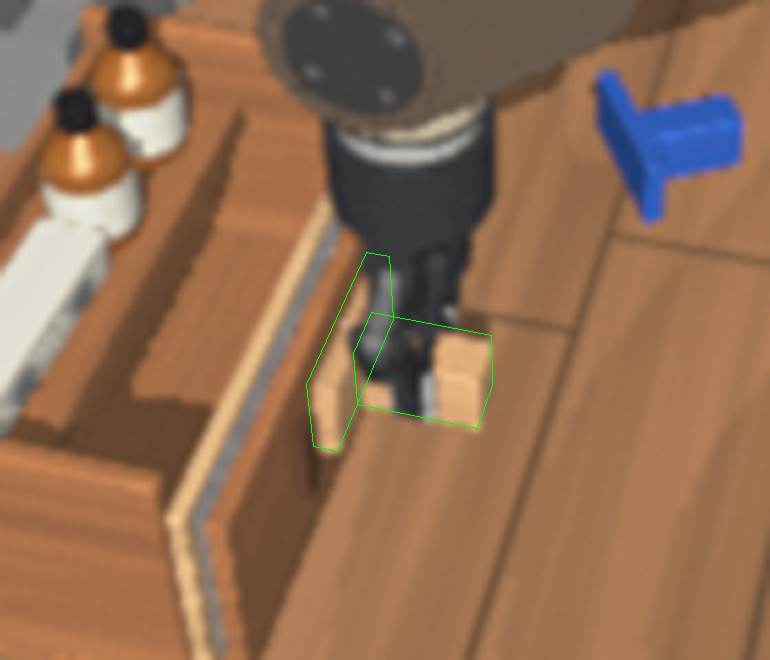

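The picture shows the plate flat against the flap, with its left end near crop (325,440) just inside the left batten at (310,470) and level with it. I'll trim the push towards 10 N and hold.

>>> servo_tool(
  deltas=[
    [[0.01,0,0,0],[0.015,0,0,0],[0.015,0,0,0],[0.015,0,0,0],[0.015,0,0,0]],
  ],
)

```text
time: 20.3
eef_pos: [0.5786, 0.0861, 0.0653]
tcp_rot: [-0.498, -0.502, 0.502, -0.498]
contact_force: [-9.5, -1.4, 1.5]
opening: 0.323
```

>>> servo_tool(
  deltas=[
    [[0,0,0,0],[0,0,0,0],[0,0,0,0],[0,0,0,0],[0,0,0,0]],
  ],
)

```text
time: 20.8
eef_pos: [0.5786, 0.0861, 0.0653]
tcp_rot: [-0.498, -0.502, 0.502, -0.498]
contact_force: [-9.9, -1.6, 2.7]
opening: 0.317
```

>>> servo_tool(
  deltas=[
    [[0,0,0,0],[0,0,0,0],[0,0,0,0],[0,0,0,0],[0,0,0,0]],
  ],
)

```text
time: 21.3
eef_pos: [0.5787, 0.0861, 0.0653]
tcp_rot: [-0.498, -0.502, 0.502, -0.498]
contact_force: [-9.7, -1.9, 1.7]
opening: 0.321
```

>>> servo_tool(
  deltas=[
    [[0,0,0,0],[0,0,0,0],[0,0,0,0],[0,0,0,0],[0,0,0,0]],
  ],
)

```text
time: 21.8
eef_pos: [0.5786, 0.0861, 0.0653]
tcp_rot: [0.498, 0.502, -0.502, 0.498]
contact_force: [-9.3, -2.1, 1.7]
opening: 0.321
```

```bash
python3 -c "
from plant import *
print(sign_off())"
```

```text
the job is handed in; nothing more can be done
None
```

I pushed the flap shut, fetched the small tan pull and pressed it between the battens. I handed the job in at about 22 s, still gripping it at roughly 9.5 N.

**Flap:** It took about 10 N on its stop without moving further. The top view taken afterwards matched an angle near 0, but I couldn't re-measure the angle while pressing.

**Push and grip:** Over the last 2 s the push read 9.3 to 9.9 N. The pose stayed within about 0.1 mm and the grip opening stayed around 27 mm.

**Placement:** The pull is at y = 0.086, against an estimated batten midpoint of 0.087, and its back face is about 82 mm above the table. It looked upright and square in the side view, and the outline predicted from the arm's pose matched it. The force began to rise where the face was expected.

**Disagreement on the way:** During the first flap push the gripper caught on the flap's rising edge, with readings of 34–35 N upward. The combined reading reached about 38 N, close to the 40 N limit, and a higher peak between readings is possible. I lifted the gripper and finished the push from higher up. I did not measure whether anything else moved; nothing visible in the later pictures looked shifted.

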